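# Index the sprung rack shuttle at its middle station

## Task

Bring the tube rack on the spring-return shuttle to its middle station. With the fingertips, swing the transport lock fully aside by its black upright pin, then push the carriage by its push plate all the way in to the stop pin and let it go, so that it runs back and is caught at mid travel. Lift nothing, do not touch the rack itself, and leave the other things on the bench where they are.

Things in the scene. Friction and masses are not known exactly. Their poses are not given: they have to be found in the camera images.
- shuttle: Fixed aluminium base plate of the shuttle, 228 (x) by 194 (y) by 12 mm; origin: on the worktop, 8 mm to +x of its middle. +x: the push direction, within 30 degrees of straight away from the robot; z up. Near end block: x = -118 to -102 mm, top 35 mm up. Steel stop pin at the far end (x = 69, y = 22 mm), 52 mm high. Catch on the +y side, transport lock on the -y side.
- carriage (a joint): Carriage along shuttle +x, m: 0 = home (nearest the robot), 0.070 = at the stop pin. Sprung home with 3 N (home) to 6.5 N (stop); damping 25 N per m/s; passing the catch adds about 1 N. Beyond 0.042 its tooth has passed the catch: let go, it runs back within 1 s and is held at about 0.040. Pushed less, it returns to 0. The closed lock stops it at about 0.02.
- push_face (a point): Middle of the face of the white push plate that looks to shuttle -x (towards the robot), 74 mm above the worktop; moves with the carriage. The plate is 70 mm wide (y), 8 mm thick, free from 36 to 94 mm above the worktop. Push it to shuttle +x. The rack stands about 6 mm behind it, its tubes reaching about to the plate's top.
- tray (a point): Middle of the tray floor of the white carriage (80 by 122 mm, rim 8 mm high), 38 mm above the worktop; moves with the carriage; the rack's place.
- lock_arm (a joint): Transport lock, rad: 0 = closed (arm across the shuttle's side, pin out to shuttle -y), 1.571 = fully aside, at its end stop (arm along the shuttle's side, pin to shuttle +x of the pivot). Grows counter-clockwise from above. Stiff pivot (0.06 N m): stays where it is left; starts at 0 to 0.3. It clears the carriage beyond about 1.35.
- lock_pin (a point): The lock's upright pin with black sleeve, 12 mm in diameter, on the outer end of the arm, 60 mm from the pivot axis; this point is on its axis 81 mm above the worktop. Sleeve from 56 to 96 mm above the worktop; the 10 mm thick arm runs at 36 mm. Push it to shuttle +x and on round the pivot.
- lock_pivot (a point): On the vertical pivot axis of the transport lock, 36 mm above the worktop, near the -y edge of the base plate (shuttle x = -14, y = -85 mm).
- catch_tip (a point): Centre of the rounded tip of the spring catch, a 7 mm thick dark steel pawl 35 mm long, at the +y side of the shuttle, 36 mm above the worktop. It works by itself and needs no touching.
- rack: Orange micro-tube rack with tubes, 67 (x) by 107 (y) by 53 mm, about 90 g, loose in the carriage's tray with 2 to 3 mm of play; origin: centre of its underside.
- bottle: Bystander: small white screw-cap bottle with a blue cap, 36 mm in diameter, 75 mm high, on the worktop at the shuttle's +y side; origin: centre of its underside.
- petri: Bystander: clear petri dish, 62 mm in diameter, 14 mm high, at the shuttle's +y side; origin: centre of its underside.
- beaker: Bystander: glass beaker, 59 mm in diameter, 72 mm high, off the far -y corner of the shuttle; origin: centre of its underside.
- tube: Bystander: 15 ml conical tube with orange cap lying on the worktop, 113 mm long (y), 23 mm high, out to the shuttle's -y side beyond the lock pin; origin: centre of its underside.

How it is judged:
By the outcome, as a careful person would: the job done as asked, in the order asked, and still so for the second after the job is handed in, with the robot touching nothing.
It also fails if it takes over 54 s, if anything falls off the work surface, if the arm or the gripper's body presses on something with over 40 N, if the wrist force passes 120 N, or if a joint passes its speed limit or range.

## Robot

A 6-joint arm with a two-finger parallel gripper is mounted at the origin on a cart in front of the work surface, level with it; the furniture and walls round the work are solid. World frame = base frame: x ahead of the robot, y to its left, z up, the work surface at z = 0. Lengths are in m, angles in rad, forces in N, time in s.
With the tool pointing down it reaches from about 0.3 to 1 m from the base axis. Payload 5.1 kg.
Tool frame: the origin (TCP) lies at the very end of the fingers, on their centre line; the grasp point (between the pads) lies 19 mm behind it (ctrl.grip_depth is the distance from the TCP to the grasp point, in m); z points along the fingers, y is the line along which they close (so a half turn about z gives the same grasp; the last joint's range is limited). The gripper opens to 95 mm and grips with 3 to 60 N. Pads are 20 mm wide; open, the fingers measure 119 mm over their backs; the gripper's body (75 mm by 180 mm) begins 59 mm behind the grasp point.
Start: joints at [1.15, 0.124, 1.65, -0, 1.367, -0.083], TCP at [0.215, 0.613, 0.189] pointing down, gripper open.
Joint ranges: [-2.61, 2.61], [-1.02, 2.33], [0.03, 2.71], [-1.35, 4.49], [0.32, 2.68], [-2.91, 2.91]. Speed limits (rad/s): [2.57, 2.57, 3.14, 3.14, 3.14, 3.14].

## Interface

Orientations are given as a unit quaternion [x, y, z, w].
In Python, from cell import ctrl gives the robot as it stands. The module is installed in compiled form; this text tells all that it offers.
- The arm moves only by the shell command python3 -m pendant 'ROWS'. ROWS is JSON, one flat list of numbers, 5 for each row, row after row: the opening, from -1 (shut) to 1 (fully open), then the shift along the tool's x, y, z in cm, then the turn about the tool's z in degrees. A call has 1 to 12 rows; each row is the pose to reach, as a shift and turn from the pose commanded when the call began, along the tool's axes at that moment; what a row does not reach only later rows make up. A row lasts 1/8 s, in which the tool goes at most 62.5 mm and 10.7 degrees, less where a joint would pass 70% of its speed; a pose out of reach is approached as far as the arm can. A call with a gripper value outside its range is refused whole. The fingers move at their own pace and stop on an object; the grip force is fixed at half the most. Time passes only in rows, so rows that repeat a pose let the fingers close. It gives the time, the measured TCP pose, the force, the opening and the grip force at its end, in the units of the state.
- ctrl.state(): the state, without advancing time (a new reading comes with each control period).
- ctrl.grab_frame(name): name is "scene" or "side" or "wrist"; returns (picture, depth): 400x640x3 uint8, red, green, blue; 400x640 float32, m along the optical axis (not along the pixel's ray), 0 where there is no reading.
- ctrl.camera_model(name): a dict with "mtx" (3x3 intrinsics, pixels), "R" (3x3) and "t" (3): a world point X has camera coordinates R X + t; the wrist camera has in their place "hand_eye" (4x4, takes a point from camera to tool coordinates, whose origin is the TCP and whose axes are the flange's). Camera axes: x right, y down, z forward; pixel columns grow to the right and rows downward; lengths in m; the calibration is good to about 2 mm. A picture is of the moment at which its call begins: read the wrist's pose just before it. camera_model takes no time and is no camera call.
- ctrl.hand_in(): hands the job in; it is judged then, once.
The state is a dict: "time": time; "qpos": joint angles; "qvel": joint speeds; "tau": joint torques, N m; "eef_pos": TCP position; "tcp_rot": TCP orientation; "wrist_force": force on the tool from outside, world axes, zero at the start; "torque": the same for the moment, N m; "width": opening from 0.0 (shut) to 1.0 (fully open); "grasp_force": force on a finger pad.
Only numpy, scipy, OpenCV 4.12 (cv2) and the standard library are available. Lean on these libraries where they do the work, as an engineer would, in place of code of your own. Each camera call takes 0.05 s, during which the arm holds its last target. There are 200 camera calls.

## Working session

There is one attempt and no reset: what is moved stays moved. The work goes in short steps, Python scripts to look and compute and a shell command to move; the robot and the scene stay as the last step left them, time stands still between calls to the robot, and variables do not carry over. Pictures are saved under pics/ and viewed, at most 10 in all, crops included, and the job is handed in when it is done.

```bash
mkdir -p pics; cat > h.py <<'E'
import numpy as np, cv2
from cell import ctrl
def grab(n):
    s=ctrl.state(); im,d=ctrl.grab_frame(n); m=ctrl.camera_model(n)
    K=np.array(m["mtx"])
    if n=="wrist":
        from scipy.spatial.transform import Rotation as Ro
        H=np.array(m["hand_eye"]); T=np.eye(4); T[:3,:3]=Ro.from_quat(s["tcp_rot"]).as_matrix(); T[:3,3]=s["eef_pos"]
        A=np.linalg.inv(T@H); R,t=A[:3,:3],A[:3,3]
    else: R,t=np.array(m["R"]),np.array(m["t"]).ravel()
    return im,d,K,R,t
def plane(u,v,z,K,R,t):
    c=-R.T@t; r=R.T@np.linalg.solve(K,[u,v,1.]); return c+r*(z-c[2])/r[2]
def cloud(d,K,R,t):
    v,u=np.mgrid[:d.shape[0],:d.shape[1]]
    P=np.linalg.solve(K,np.stack([u.ravel(),v.ravel(),np.ones(u.size)]))*d.ravel()
    return (R.T@(P-t[:,None])).T.reshape(*d.shape,3)
def save(im,n): cv2.imwrite("pics/"+n,im[:,:,::-1])
E
python3 - <<'E'
from h import *
s=ctrl.state(); print({k:np.round(s[k],3) for k in("time","eef_pos","tcp_rot","width","wrist_force")})
for n in("scene","side"):
    im,d,K,R,t=grab(n); save(im,n+"0.png"); np.savez(n+"0.npz",im=im,d=d,K=K,R=R,t=t); print(n,-R.T@t)
E
```

```text
{'time': np.float64(0.0), 'eef_pos': array([0.215, 0.613, 0.188]), 'tcp_rot': array([ 0.168,  0.986, -0.001, -0.   ]), 'width': np.float64(0.996), 'wrist_force': array([ 0.073, -0.826,  0.146])}
scene [ 0.16339265 -0.44000438  0.53929141]
side [1.10896813 0.5847342  1.01656897]
```

View pics/scene0.png

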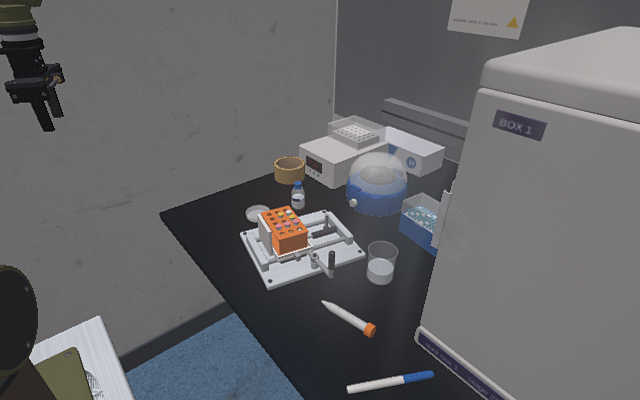

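View pics/side0.png

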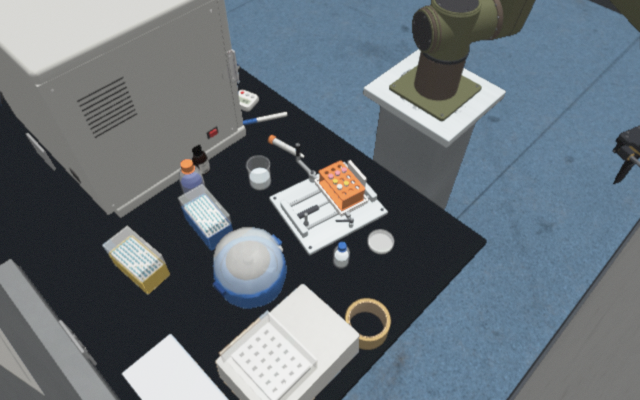

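Scene: the shuttle is around (302,245), the black lock pin at (332,260), the rack at (283,230) and the beaker at (380,262). Side: the shuttle is around (328,205), the pin at about (298,150) and the rack at (342,183).

```bash
python3 - <<'E'
from h import *
rs={"scene":(225,190,400,300),"side":(240,125,410,270)}
pl=[]
for n in rs:
    f=np.load(n+"0.npz"); im,d,K,R,t=[f[k] for k in("im","d","K","R","t")]
    x0,y0,x1,y1=rs[n]; P=cloud(d,K,R,t)
    c=P[y0:y1,x0:x1]; ic=im[y0:y1,x0:x1].astype(int); hsv=cv2.cvtColor(im[y0:y1,x0:x1],cv2.COLOR_RGB2HSV)
    br=(hsv[...,2]>110)&(hsv[...,1]<70)
    m=(br&(c[...,2]>.004)&(c[...,2]<.019)).astype(np.uint8)
    k,lab,st,_=cv2.connectedComponentsWithStats(m); 
    q=c[m>0][:,:2]; med=np.median(q,0); q=q[np.linalg.norm(q-med,axis=1)<.17]
    r=cv2.minAreaRect((q*1000).astype(np.float32)); print(n,"plate",len(q),r,np.median(c[m>0][:,2]))
    o=(hsv[...,0]<14)&(hsv[...,1]>150)&(hsv[...,2]>120)
    q=c[o&(c[...,2]>.08)]; 
    if len(q): print(" rack top",cv2.minAreaRect((q[:,:2]*1000).astype(np.float32)),np.percentile(q[:,2],[5,50,95]))
    dk=(hsv[...,2]<70)&(c[...,2]>.045)&(c[...,2]<.12); 
    k,lab,st,ce=cv2.connectedComponentsWithStats(dk.astype(np.uint8))
    for i in range(1,k):
        if st[i,4]>8: print(" dark",st[i],ce[i]+[x0,y0],c[lab==i].mean(0).round(4),c[lab==i][:,2].min().round(3),c[lab==i][:,2].max().round(3))
    pl.append(cv2.resize(im[y0:y1,x0:x1],None,fx=4.5 if n=="scene" else 4,fy=4.5 if n=="scene" else 4,interpolation=cv2.INTER_CUBIC)[:600,:790])
    save(pl[-1],n+"c.png")
E
```

```text
scene plate 2738 ((540.5035400390625, 35.265411376953125), (281.47412109375, 227.70989990234375), 76.6821060180664) 0.012074446289736005
 rack top ((372.8678283691406, -162.4544677734375), (689.8618774414062, 88.01091003417969), 60.22744369506836) [0.08152884 0.08291038 0.08435838]
 dark [104  61   6  19  91] [331.36263736 260.32967033] [ 0.5152 -0.0659  0.0796] 0.059 0.097
side plate 3611 ((564.233154296875, 123.56803131103516), (289.52716064453125, 227.97512817382812), 77.01280975341797) 0.011713436967950177
 rack top ((774.3086547851562, 335.1313171386719), (828.36328125, 104.92122650146484), 43.935787200927734) [0.08046328 0.08246216 0.08496286]
 dark [56 21  5 11 42] [297.64285714 150.76190476] [ 0.5225 -0.0565  0.0739] 0.047 0.095
```

View pics/scenec.png

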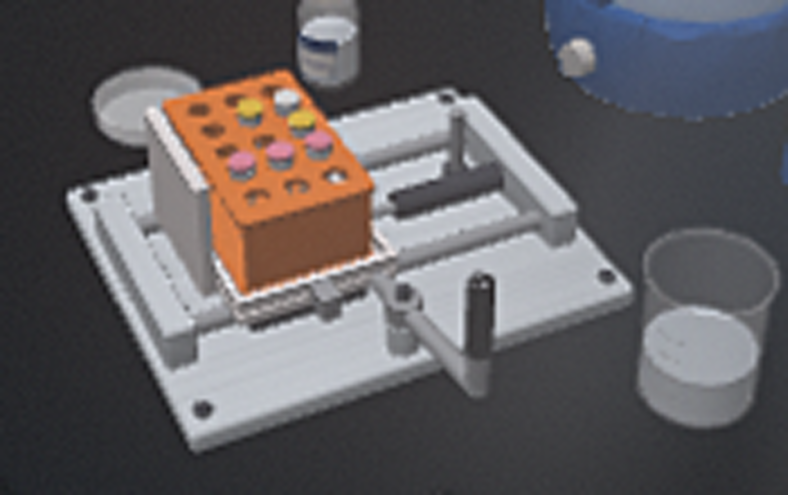

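View pics/sidec.png

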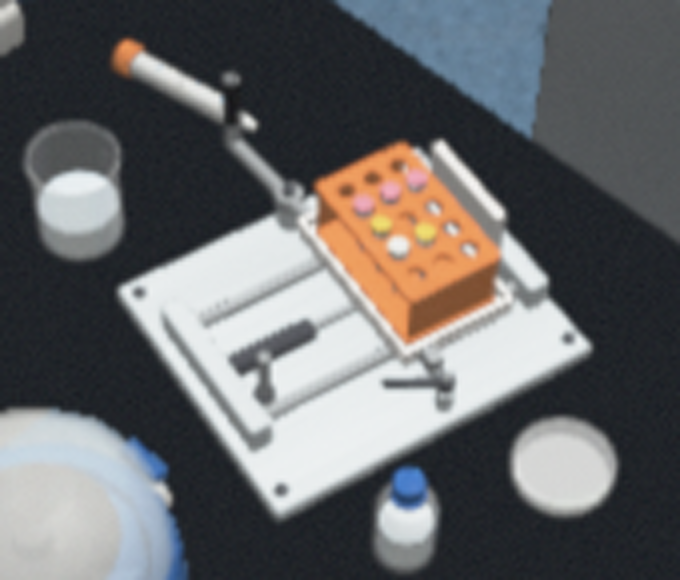

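Scene crop: the plate screws are at crop px (90,195), (203,409), (607,277) and (446,98), with the pin sleeve at (480,315). The pivot is at (404,295) and the push plate's top edge runs (150,110)-(207,190). Side crop: the screws are at (140,293), (281,490) and (568,338), and the plate's top edge runs (437,145)-(500,213). The lock is nearly closed.

```bash
python3 - <<'E'
from h import *
C={}
for n,o,s in(("scene",(225,190),4.5),("side",(240,125),4)):
    f=np.load(n+"0.npz"); C[n]=(f["K"],f["R"],f["t"],o,s)
def px(n,p): K,R,t,o,s=C[n]; return (p[0]+.5)/s-.5+o[0],(p[1]+.5)/s-.5+o[1]
def pl(n,p,z): return plane(*px(n,p),z,*C[n][:3])
def tri(a,b):
    Ps=[C[n][0]@np.c_[C[n][1],C[n][2]] for n in("scene","side")]
    X=cv2.triangulatePoints(*Ps,np.array(px("scene",a)),np.array(px("side",b))).ravel(); return X[:3]/X[3]
S={"nl":(90,195),"nr":(203,409),"fr":(607,277),"fl":(446,98)}
D={"fr":(140,293),"fl":(281,490),"nl":(568,338)}
s={k:pl("scene",v,.012) for k,v in S.items()}; d={k:pl("side",v,.012) for k,v in D.items()}
for k in s: print(k,s[k].round(4),d.get(k,np.zeros(3)).round(4))
for k in D: print("tri",k,tri(S[k],D[k]).round(4))
print("mids",(s["nl"]+s["fr"])/2,(s["nr"]+s["fl"])/2,(d["nl"]+d["fr"])/2)
an=lambda v:np.degrees(np.arctan2(v[1],v[0]))
print("x-axis deg",an(s["fl"]-s["nl"]),an(s["fr"]-s["nr"]),an(d["fl"]-d["nl"]),"y-90",an(s["nl"]-s["nr"])-90,an(d["fl"]-d["fr"])-90)
m=((s["nl"]+s["fr"])/2+(d["nl"]+d["fr"])/2)/2
th=np.radians(np.mean([an(s["fl"]-s["nl"]),an(s["fr"]-s["nr"]),an(s["nl"]-s["nr"])-90,an(d["fl"]-d["nl"]),an(d["fl"]-d["fr"])-90]))
ex=np.array([np.cos(th),np.sin(th)]); ey=np.array([-ex[1],ex[0]])
O=m[:2]-0.0*ex-.008*0*ex; 
O=m[:2]+.008*ex   # origin 8 mm to +x of middle
loc=lambda P:np.r_[(P[:2]-O)@ex,(P[:2]-O)@ey,P[2]].round(4)
pt=tri((482,277),(231,80)); print("pin top",pt.round(4),loc(pt))
for nm,a,b in(("platetopL",(150,110),(437,145)),("platetopR",(207,190),(500,213)),("platetopL/R swapped",(150,110),(500,213)),("R",(207,190),(437,145)),("pivot",(404,292),(291,190))):
    q=tri(a,b); print(nm,q.round(4),loc(q))
print("theta",np.degrees(th),"O",O,"ctrl R",np.hypot(*O))
np.savez("fr.npz",O=O,th=th,pin=pt)
E
```

```text
nl [0.4716 0.1869 0.012 ] [0.4723 0.188  0.012 ]
nr [0.4322 0.0215 0.012 ] [0. 0. 0.]
fr [ 0.6348 -0.0272  0.012 ] [ 0.6355 -0.0243  0.012 ]
fl [0.674  0.1393 0.012 ] [0.6748 0.1407 0.012 ]
tri fr [ 0.6352 -0.0255  0.0106]
tri fl [0.6746 0.1403 0.0113]
tri nl [0.4719 0.1878 0.0114]
mids [0.55322097 0.07988149 0.012     ] [0.55308903 0.08040826 0.012     ] [0.5539084  0.08186058 0.012     ]
x-axis deg -13.241174280124536 -13.506513320163329 -13.162974059275246 y-90 -13.414106178524705 -13.399436778676645
pin top [ 0.5211 -0.0586  0.0938] [-0.0074 -0.1432  0.0938]
platetopL [0.4754 0.086  0.1153] [-0.0852 -0.0131  0.1153]
platetopR [0.4729 0.1118 0.0648] [-0.0936  0.0115  0.0648]
platetopL/R swapped [0.4809 0.1312 0.0918] [-0.0903  0.0322  0.0918]
R [0.4674 0.0665 0.0898] [-0.0885 -0.0338  0.0898]
pivot [5.276e-01 4.000e-04 4.220e-02] [-0.0147 -0.0843  0.0422]
theta -13.34484092335289 O [0.56134867 0.07902454] ctrl R 0.5668837696386718
```

The frame is consistent: screw heights match to 1 mm, the pivot lands at local (-14.7, -84.3) mm and the plate top at about 92 mm. The lock is at about 0.11 rad. Next I work out the approach.

```bash
cat >> h.py <<'E'
f=np.load("fr.npz"); O=f["O"]; th=float(f["th"]); ex=np.array([np.cos(th),np.sin(th)]); ey=np.array([-ex[1],ex[0]])
def rows(T):
    """T: list of local x,y (mm), z (mm), push angle in shuttle frame (deg) of tool y -> cm shifts, turn"""
    from scipy.spatial.transform import Rotation as Ro
    s=ctrl.state(); R=Ro.from_quat(s["tcp_rot"]).as_matrix(); p=s["eef_pos"]; yaw=np.degrees(np.arctan2(R[1,1],R[0,1]))
    for x,y,z,a in T:
        w=np.r_[O+x/1e3*ex+y/1e3*ey,z/1e3]; print((R.T@(w-p)*100).round(2), round(yaw-(a+np.degrees(th)),1))
def where():
    from scipy.spatial.transform import Rotation as Ro
    s=ctrl.state(); R=Ro.from_quat(s["tcp_rot"]).as_matrix(); p=s["eef_pos"]
    d=p[:2]-O; F=s["wrist_force"]
    print("t",s["time"],"local mm",round(d@ex*1e3,1),round(d@ey*1e3,1),round(p[2]*1e3,1),"ang",round(np.degrees(np.arctan2(R[1,1],R[0,1])-th),1),"F local",round(F[:2]@ex,2),round(F[:2]@ey,2),round(F[2],2),"w",s["width"])
E
python3 - <<'E'
from h import *
where(); a=np.radians(6.5); p=np.array([-7.4,-143.2])-38*np.array([np.cos(a),np.sin(a)]); print(p); rows([(*p,140,6.5),(*p,68,6.5)])
E
```

```text
t 0.1 local mm -460.0 439.3 188.2 ang 84.0 F local 0.07 -0.62 -0.09 w 1.0030657044928113
[ -45.15573052 -147.50172212]
[-47.4  -54.01   4.92] 77.5
[-47.4  -54.    12.12] 77.5
```

```bash
python3 -m pendant '[-1,-4,-4.5,0,7,-1,-8,-9,0,14,-1,-12,-13.5,1,21,-1,-16,-18,1,28,-1,-20,-22.5,2,35,-1,-24,-27,2,42,-1,-28,-31.5,3,49,-1,-32,-36,4,56,-1,-36,-40.5,4.9,63,-1,-40,-45,4.9,70,-1,-44,-49.5,4.9,77.5,-1,-47.4,-54,4.9,77.5]'; python3 - <<'E'
from h import *
where(); a=np.radians(6.5); p=np.array([-7.4,-143.2])-38*np.array([np.cos(a),np.sin(a)]); rows([(*p,140,6.5),(*p,68,6.5)])
E
```

```text
time: 1.6
eef_pos: [0.4839, -0.0554, 0.1401]
tcp_rot: [0.749, 0.663, 0.0, -0.0]
wrist_force: [0.5, -0.2, 0.5]
width: 0.005
grasp_force: 0.0
t 1.6 local mm -44.3 -148.6 140.1 ang 6.4 F local 0.59 -0.09 0.47 w 0.004703091161093138
[ 0.12 -0.07  0.01] -0.1
[ 0.12 -0.07  7.21] -0.1
```

```bash
python3 -m pendant '[-1,0,0,2.4,0,-1,0,0,4.8,0,-1,0.1,0,7.2,0,-1,0.1,0,7.2,0]'; python3 - <<'E'
from h import *
where()
im,*_=grab("scene"); save(cv2.resize(im[170:310,210:410],None,fx=4,fy=4,interpolation=cv2.INTER_CUBIC),"s1.png")
T=[]
for a in (6.5,14,22,30,38,46,54,62,70,78,86,90,92):
    r=np.radians(a); p=np.array([-14,-85])+60*np.array([np.sin(r),-np.cos(r)])-18*np.array([np.cos(r),np.sin(r)]); T.append((*p,68,a))
rows(T)
E
```

```text
time: 2.1
eef_pos: [0.4815, -0.0519, 0.0658]
tcp_rot: [0.748, 0.664, -0.002, -0.002]
wrist_force: [-0.7, 0.1, -0.0]
width: 0.007
grasp_force: 0.0
t 2.1 local mm -47.4 -145.8 65.8 ang 6.5 F local -0.67 -0.07 -0.05 w 0.007234847808111891
[-0.33  2.08 -0.05] -0.0
[-0.51  2.87 -0.06] -7.5
[-0.59  3.74 -0.06] -15.5
[-0.55  4.62 -0.06] -23.5
[-0.39  5.48 -0.06] -31.5
[-0.1   6.3  -0.06] -39.5
[ 0.29  7.08 -0.07] -47.5
[ 0.79  7.8  -0.07] -55.5
[ 1.38  8.44 -0.07] -63.5
[ 2.06  8.99 -0.07] -71.5
[ 2.81  9.45 -0.07] -79.5
[ 3.2   9.63 -0.07] -83.5
[ 3.41  9.72 -0.07] -85.5
```

View pics/s1.png

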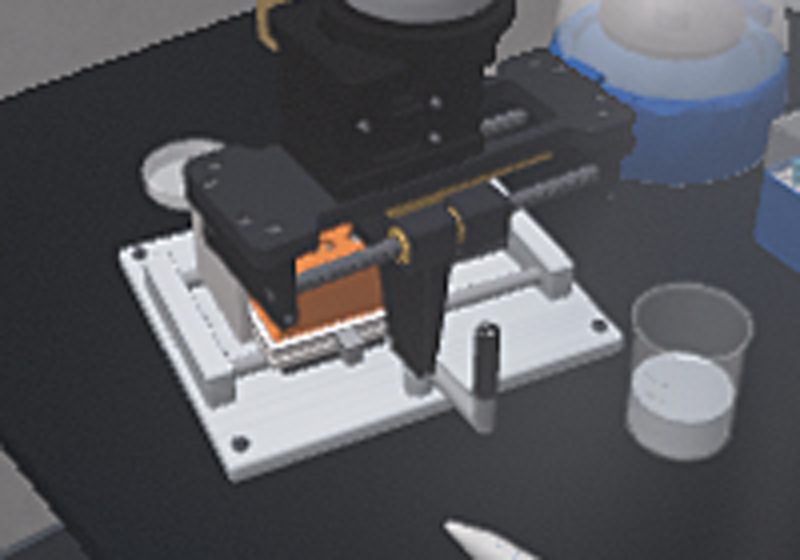

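The closed fingertips are just -x of the black pin (crop 487,360) and clear of the arm and tube. I start the swing.

```bash
python3 -m pendant '[-1,-0.2,1.2,0,0,-1,-0.35,2.1,0,0,-1,-0.5,2.9,0,-7.5,-1,-0.6,3.7,0,-15.5,-1,-0.55,4.6,0,-23.5,-1,-0.4,5.5,0,-31.5,-1,-0.1,6.3,0,-39.5,-1,0.3,7.1,0,-47.5,-1,0.8,7.8,0,-55.5,-1,0.8,7.8,0,-55.5]'; python3 - <<'E'
from h import *
where()
T=[]
for a in (62,70,78,86,90,95,100):
    r=np.radians(min(a,90)); e=18-max(0,a-90); p=np.array([-14,-85])+60*np.array([np.sin(r),-np.cos(r)])-e*np.array([np.cos(r),np.sin(r)]); T.append((*p,68,min(a,90)))
rows(T)
im,*_=grab("scene"); save(cv2.resize(im[170:310,210:410],None,fx=4,fy=4,interpolation=cv2.INTER_CUBIC),"s2.png")
E
```

```text
time: 3.4
eef_pos: [0.5634, -0.0538, 0.069]
tcp_rot: [0.354, 0.935, 0.0, 0.001]
wrist_force: [0.7, -0.2, 0.7]
width: 0.007
grasp_force: 0.0
t 3.4 local mm 32.7 -128.8 69.0 ang 61.9 F local 0.68 -0.06 0.67 w 0.007095494031188551
[ 0.17 -0.13  0.09] -0.1
[-0.02  0.73  0.1 ] -8.1
[-0.09  1.6   0.1 ] -16.1
[-0.04  2.47  0.1 ] -24.1
[0.03 2.9  0.1 ] -28.1
[0.27 3.34 0.1 ] -28.1
[0.51 3.78 0.1 ] -28.1
```

View pics/s2.png

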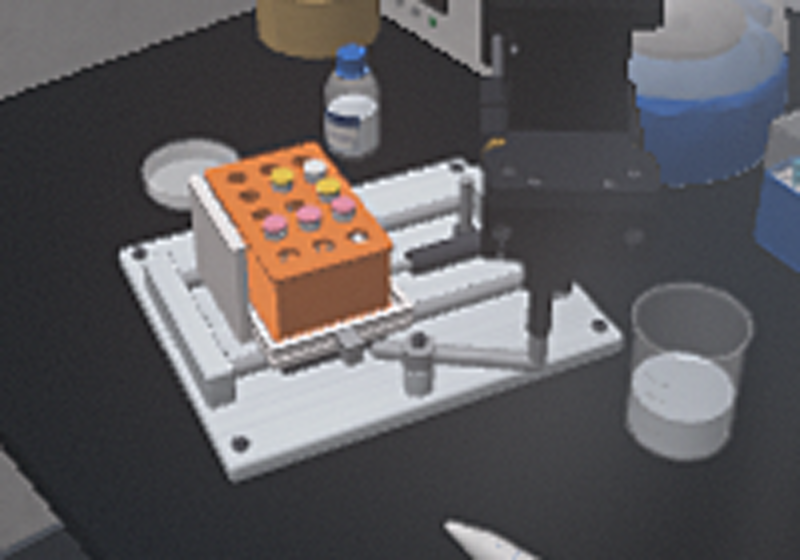

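The lock is about 62° round with the pin still at the fingertips. I carry on to the end stop.

```bash
python3 -m pendant '[-1,0,0.7,0,-8,-1,0,1.6,0,-16,-1,0,2.5,0,-24,-1,0.05,2.9,0,-28,-1,0.15,3.1,0,-28,-1,0.25,3.3,0,-28,-1,0.25,3.3,0,-28]'; python3 - <<'E'
from h import *
where(); rows([(46,-95,68,90)])
def pin():
    im,d,K,R,t=grab("side"); save(cv2.resize(im[125:270,240:410],None,fx=4,fy=4,interpolation=cv2.INTER_CUBIC),"s3.png")
pin()
E
```

```text
time: 4.32
eef_pos: [0.5823, -0.0273, 0.0686]
tcp_rot: [0.117, 0.993, 0.0, 0.0]
wrist_force: [0.2, -0.7, 0.0]
width: 0.006
grasp_force: 0.4
t 4.325 local mm 45.0 -98.6 68.6 ang 89.9 F local 0.4 -0.63 0.02 w 0.005720124700253846
[-0.1   0.36  0.06] -0.1
```

View pics/s3.png

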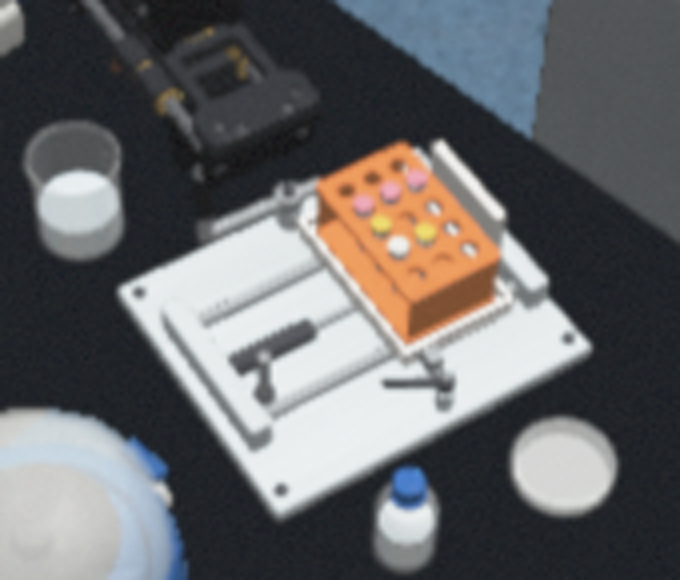

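The arm is nearly parallel to the plate edge, but there's no end-stop force yet. I keep pushing gently to +y.

```bash
python3 -m pendant '[-1,0,0.2,0,0,-1,0,0.4,0,0,-1,0,0.6,0,0,-1,0,0.6,0,0]'; python3 -c "
from h import *
where()"
```

```text
time: 4.88
eef_pos: [0.583, -0.0244, 0.0684]
tcp_rot: [0.116, 0.993, -0.003, -0.0]
wrist_force: [-2.3, -10.1, 2.0]
width: 0.007
grasp_force: 5.4
t 4.875 local mm 44.9 -95.6 68.4 ang 90.0 F local 0.08 -10.39 1.96 w 0.006582146560971366
```

The end stop is felt at 10 N. I back off, lift and move round to the push plate.

```bash
python3 -m pendant '[-1,0,-0.8,0,0,-1,0,-2,0,0,-1,0,-2,-3,0,-1,0,-2,-6.5,0,-1,0,-2,-6.5,0]'; python3 - <<'E'
from h import *
where(); rows([(-135,0,130,90),(-135,0,62,90)])
g=grab("scene"); im,K,R,t=g[0],*g[2:]
c=im[170:310,210:410]; m=(cv2.cvtColor(c,cv2.COLOR_RGB2HSV)[...,2]<75).astype(np.uint8)
save(cv2.resize(c,None,fx=4,fy=4,interpolation=cv2.INTER_CUBIC),"s4.png")
E
```

```text
time: 5.5
eef_pos: [0.5812, -0.0413, 0.137]
tcp_rot: [0.116, 0.993, 0.0, 0.003]
wrist_force: [0.5, -1.1, 0.8]
width: 0.005
grasp_force: 0.0
t 5.5 local mm 47.1 -112.5 137.0 ang 90.0 F local 0.74 -0.91 0.81 w 0.004820750803789875
[18.21 11.25  0.59] -0.0
[18.26 11.24  7.39] -0.0
```

View pics/s4.png

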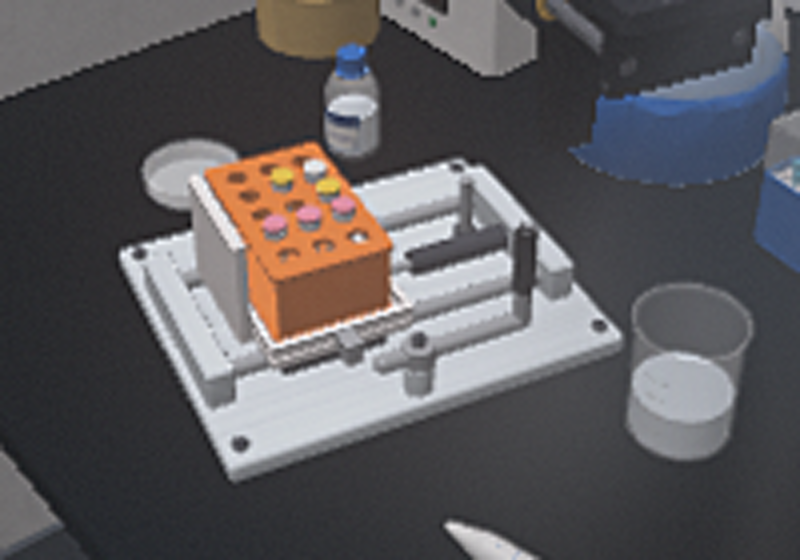

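The lock lies along the shuttle's side, with the pin top at crop (525,230). I check its angle numerically and move to the plate.

```bash
python3 - <<'E'
from h import *
f=np.load("scene0.npz"); K,R,t=f["K"],f["R"],f["t"]
loc=lambda P:np.array([(P[:2]-O)@ex,(P[:2]-O)@ey])*1e3
for p,z in(((525,230),.095),((419,341),.046)):
    print(loc(plane((p[0]+.5)/4-.5+210,(p[1]+.5)/4-.5+170,z,K,R,t)))
E
python3 -m pendant '[-1,3,1.8,0,0,-1,6,3.7,0,0,-1,9,5.6,0,0,-1,12,7.4,0,0,-1,15,9.3,0,0,-1,18.2,11.2,0.6,0,-1,18.2,11.2,2.9,0,-1,18.2,11.2,5.2,0,-1,18.2,11.2,7.4,0,-1,18.2,11.2,7.4,0]'; python3 - <<'E'
from h import *
where(); rows([(-110,0,62,90),(-101,0,62,90),(-31,0,62,90)])
E
```

```text
[ 44.11552486 -87.41463556]
[-16.09412569 -89.88267926]
time: 6.8
eef_pos: [0.4246, 0.1098, 0.056]
tcp_rot: [0.116, 0.993, -0.001, -0.003]
wrist_force: [-0.6, -0.0, 0.6]
width: -0.001
grasp_force: 0.0
t 6.8 local mm -140.1 -1.7 56.0 ang 90.0 F local -0.53 -0.16 0.64 w -0.0008534535151371018
[-3.01  0.16 -0.62] -0.0
[-3.91  0.16 -0.63] -0.0
[-10.91   0.17  -0.68] -0.0
```

```bash
python3 -m pendant '[-1,-1.5,0.1,-0.5,0,-1,-2.8,0.1,-0.6,0,-1,-3.4,0.1,-0.6,0,-1,-4,0.1,-0.6,0,-1,-4.6,0.1,-0.6,0,-1,-5.2,0.1,-0.6,0,-1,-5.8,0.1,-0.6,0,-1,-6.4,0.1,-0.6,0,-1,-7,0.1,-0.6,0,-1,-7.6,0.1,-0.6,0,-1,-8.2,0.1,-0.6,0,-1,-8.8,0.1,-0.6,0]'; python3 -c "
from h import *
where(); rows([(-31,0,62,90),(-25,0,62,90)])"
```

```text
time: 8.3
eef_pos: [0.5125, 0.0911, 0.0653]
tcp_rot: [0.116, 0.993, 0.0, -0.002]
wrist_force: [-6.6, 2.1, 5.7]
width: 0.003
grasp_force: 3.6
t 8.3 local mm -50.3 0.4 65.3 ang 90.0 F local -6.93 0.48 5.65 w 0.003245634499389815
[-1.93 -0.04  0.32] -0.0
[-2.53 -0.04  0.32] -0.0
```

```bash
python3 -m pendant '[-1,-0.5,0,0,0,-1,-1,0,0,0,-1,-1.5,0,0,0,-1,-1.8,0,0,0,-1,-2.1,0,0,0,-1,-2.1,0,0,0]'; python3 - <<'E'
from h import *
where(); rows([(-31,0,62,90),(-25,0,62,90)])
im,*_=grab("side"); save(cv2.resize(im[125:270,240:410],None,fx=4,fy=4,interpolation=cv2.INTER_CUBIC),"s5.png")
E
```

```text
time: 9.05
eef_pos: [0.5273, 0.0876, 0.065]
tcp_rot: [0.116, 0.993, 0.0, -0.009]
wrist_force: [-24.9, 5.4, 17.9]
width: 0.005
grasp_force: 12.7
t 9.05 local mm -35.1 0.5 65.0 ang 90.0 F local -25.45 -0.49 17.87 w 0.005152089147281671
[-0.42 -0.05  0.3 ] -0.0
[-1.02 -0.05  0.29] -0.0
```

View pics/s5.png

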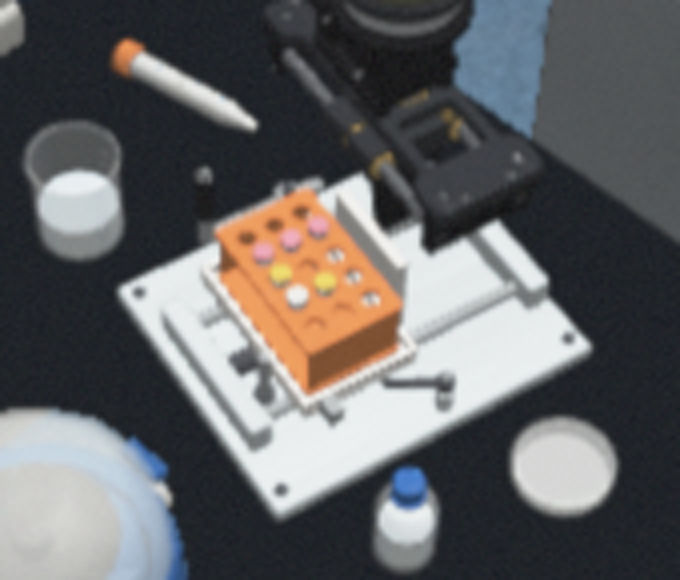

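The force is 25 N, far above the spring's, and the tray edge is at the stop pin (crop 262,380). I measure the travel from the plate corners at (437,145)->(338,197) and (500,213)->(404,265).

```bash
python3 - <<'E'
from h import *
f=np.load("side0.npz"); K,R,t=f["K"],f["R"],f["t"]
L=lambda p:(lambda P:np.array([(P[:2]-O)@ex,(P[:2]-O)@ey])*1e3)(plane((p[0]+.5)/4-.5+240,(p[1]+.5)/4-.5+125,.094,K,R,t))
for a,b in(((437,145),(338,197)),((500,213),(404,265))): print(L(a),L(b),L(b)-L(a))
where()
E
```

```text
[-87.09738158 -30.6387033 ] [-13.45249069 -27.31730891] [73.64489088  3.32139439]
[-88.8489329   33.55152361] [-18.53063079  36.39265635] [70.31830211  2.84113274]
t 9.1 local mm -35.1 0.5 65.0 ang 90.0 F local -25.0 0.52 19.13 w 0.0009277386163319293
```

Travel is about 70 mm, so it's at the stop. I let go with a quick straight retreat.

```bash
python3 -m pendant '[-1,6,0,0,0,-1,11,0,0,0,-1,12,0,0,0,-1,12,0,-3,0,-1,12,0,-6,0,-1,12,0,-6,0,-1,12,0,-6,0,-1,12,0,-6,0,-1,12,0,-6,0,-1,12,0,-6,0,-1,12,0,-6,0,-1,12,0,-6,0]'; python3 - <<'E'
from h import *
where()
im,*_=grab("side"); save(cv2.resize(im[125:270,240:410],None,fx=4,fy=4,interpolation=cv2.INTER_CUBIC),"s6.png")
E
```

```text
time: 10.6
eef_pos: [0.4172, 0.1136, 0.1253]
tcp_rot: [0.116, 0.993, -0.0, 0.0]
wrist_force: [-0.4, 0.4, 0.4]
width: 0.006
grasp_force: 0.0
t 10.6 local mm -148.2 0.4 125.3 ang 90.0 F local -0.51 0.27 0.35 w 0.005608183479001158
```

View pics/s6.png

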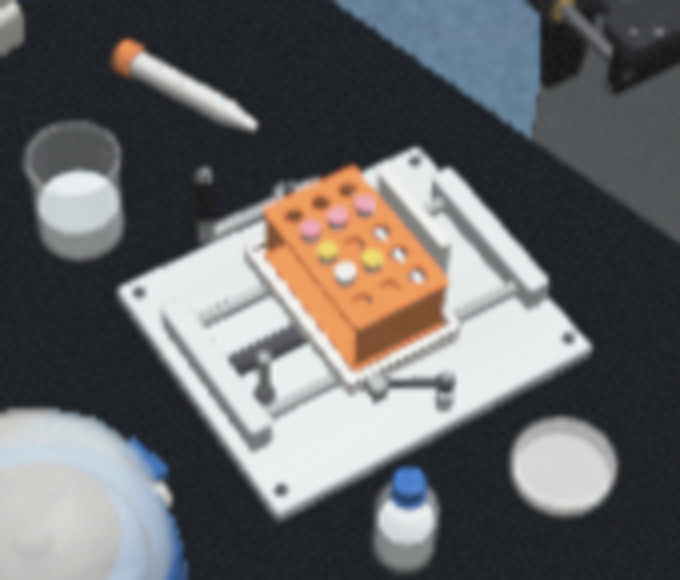

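The carriage is held at mid travel: the tooth at crop (375,385) rests on the catch tip and the plate corner is at (383,172). The lock is aside, the bystanders haven't moved and the arm is clear.

```bash
python3 -c "
from cell import ctrl
print(ctrl.hand_in())"
```

```text
the job is handed in; nothing more can be done
None
```

The job is handed in at about 10.6 s of robot time: the lock is fully aside at its end stop, and the carriage was pushed to the stop pin and is now held by the catch at mid travel, with the rack and the bench items untouched.

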